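# Roll the spice jar over the ribs to its marked hollow

### The job

A spice jar lies on its side in the middle hollow of the ribbed wooden rack. Without lifting or gripping it, roll it over two ribs into the hollow marked by the round peg (not the square block): push on its top with closed fingertips, pressing lightly all the while and riding up with the jar over each rib rather than shoving it from behind or squeezing the glass. Leave it lying still in that hollow, square to the rack, and leave the other jars and things alone.

Things in the scene. Friction and masses are not known exactly. Their poses are not given: they have to be found in the camera images.
- rack: Fixed wooden rack on the worktop: plate 180 (x) x 360 (y) x 12 mm; origin under its centre, x along the ribs and away from the robot, z up. Twelve ribs along x (x -62 to 62 mm) at y = +-15, +-45 ... +-165 mm: upper halves of 12 mm round bars with axes 12 mm, tops 18 mm above the worktop. Hollows between them at y = 0, +-30, +-60 ... mm; a jar nests there on two ribs, clear of the plate.
- jar: Jar to roll: round glass spice jar, black cap, radius 20.4 mm, 105 mm long, about 0.11 kg (varies), lying along the ribs in the middle hollow, cap away from the robot. Origin at the centre of its foot; z along its axis to the cap; x and y turn as it rolls. Glass, ribs and tips are hard: 0.1 mm of extra depth adds several newtons. Past a crest it drops into the next hollow.
- jar_mid (a point): Point on the jar's axis, halfway along its length (52.5 mm from the foot). The top of the glass is 20.4 mm above it. Height of this point over the worktop: 33.7 mm nested in a hollow, 38.4 mm on the crest of a rib (top of the glass 54.1 and 58.8 mm). Pushed on top without slip, the jar moves half as far as the fingertips.
- round_peg: The mark: fixed round wooden peg with a head, 18 mm diameter, 38 mm tall, standing on the rack's edge nearest the robot, 74 mm from the rack's centre line, in line with the goal hollow, two hollows (60 mm) to the left or the right of the middle. Origin at its foot on the plate.
- goal_hollow (a point): Where the middle of the jar's axis lies when the jar rests in the goal hollow, 74 mm beyond the peg along the ribs.
- square_block: Low square wooden block 18 x 20 x 10 mm on the same edge of the rack, in line with the hollow on the other side of the middle: not the goal.
- jar_left: Another spice jar of the same size, lying in the hollow 120 mm to the left (rack +y) of the middle; origin at the centre of its foot. To be left alone.
- jar_right: Another spice jar of the same size, lying in the hollow 120 mm to the right (rack -y) of the middle; origin at the centre of its foot. To be left alone.
- honey_jar: Honey jar with red lid, 58 x 62 x 86 mm, standing behind the rack; origin under its centre. Leave alone.
- salt_shaker: Salt shaker, 44 mm diameter, 90 mm tall, standing behind the rack. Leave alone.
- tealight: Tealight, 38 mm diameter, 17 mm tall, in front of the rack. Leave alone.
- mug: Mug, 82 x 114 x 91 mm, to the left. Leave alone.
- teaspoon: Teaspoon 132 mm long lying to the right. Leave alone.
- pepper_mill: Wooden pepper mill, 58 mm diameter, 190 mm tall, to the right. Leave alone.
There are look-alikes about, which are no part of the job. What is shaped like the jar but pink is not meant.

How it is judged (in metres and radians):
On the way, in this order (a step that is already met when the one before it is completed fails the run):
1. the jar rides over the first rib with the fingertips pressing on it (z of jar_mid in the frame of rack above 0.0374 m and horizontal distance between jar_mid and goal_hollow between 0.038 and 0.052 m and contact force between the fingers and jar above 0.5 N), for 0.04 s.
2. the jar rides over the second rib with the fingertips pressing on it (z of jar_mid in the frame of rack above 0.0374 m and horizontal distance between jar_mid and goal_hollow between 0.005 and 0.022 m and contact force between the fingers and jar above 0.5 N), for 0.04 s.
At the end, for the whole second after the job is handed in: The jar lies at rest, nested in the goal hollow: its middle within 10 mm of the goal point (seen from above), its axis 31 to 35.2 mm above the worktop and within 0.08 rad of the ribs' direction, moving slower than 0.02 m/s (horizontal distance between jar_mid and goal_hollow below 0.01 m and z of jar_mid in the frame of rack between 0.031 and 0.0352 m and angle between the z axis of jar and the x axis of rack, either way round below 0.08 rad and linear speed of jar below 0.02 m/s); the robot touches nothing.
It fails at once if the fingers press the jar with more than 20 N (contact force between the fingers and jar above 20 N).
It fails at once if the jar is shoved on its flank: touched with fingertips over about 5 mm below its top (TCP under 68 mm, or under 73 mm with the jar on a crest) (contact force between the fingers and jar above 0.3 N and (z of the grasp point in the frame of rack below 0.068 m or (z of jar_mid in the frame of rack above 0.0374 m and z of the grasp point in the frame of rack below 0.073 m))).
It fails at once if the jar is lifted off the rack (its middle over 43 mm above the worktop) (z of jar_mid in the frame of rack above 0.043 m).
It fails at once if another jar or thing is moved by more than 10 mm (distance of any of jar_left, jar_right, honey_jar, salt_shaker, tealight, mug, teaspoon, pepper_mill from where it was at the start of the episode above 0.01 m).
It fails at once if the robot pushes on the rack with more than 20 N (contact force between the arm and rack above 20 N).
It also fails if it takes over 67 s, if anything falls off the work surface, if the arm or the gripper's body presses on something with over 40 N, if the wrist force passes 120 N, or if a joint passes its speed limit or range.

### The arm

A 7-joint arm with a two-finger parallel gripper is mounted at the origin on a cart in front of the work surface, level with it; the furniture and walls round the work are solid. World frame = base frame: x ahead of the robot, y to its left, z up, the work surface at z = 0. Lengths are in mm, angles in rad, forces in N, time in s.
With the tool pointing down it reaches from about 400 to 875 mm from the base axis. Payload 4.4 kg.
Tool frame: the origin (TCP) lies between the finger pads, 19 mm behind the fingertips; this is the grasp point; z points along the fingers, y is the line along which they close (so a half turn about z gives the same grasp; the last joint's range is limited). The gripper opens to 85 mm and grips with 20 to 120 N. Pads are 22 mm wide; open, the fingers measure 114 mm over their backs; the gripper's body (76 mm by 85 mm) begins 54 mm behind the grasp point. The pads swing forward as they close: fully open they stand 13 mm farther back than shut.
Start: joints at [-1.186, 0.628, 0.038, 1.517, -0.027, 0.996, -0.02], TCP at [283.176, 585.089, 250.013] pointing down, gripper open.
Joint ranges: [-3.06, 3.06], [-0.37, 2.12], [-1.25, 1.32], [0.18, 2.47], [-1.1, 4.24], [0.23, 1.98], [-2.94, 2.94]. Speed limits (rad/s): [2.57, 2.57, 3.14, 3.14, 3.14, 3.14, 3.14].

### API

Orientations are given as [roll, pitch, yaw] about the fixed x, y, z axes, in that order (R = Rz(yaw) Ry(pitch) Rx(roll)).
In Python, from cell import ctrl gives the robot as it stands.
- The arm moves only by the shell command python3 -m handwheel 'ROWS'. ROWS is JSON, a list of rows, each a list of 3 entries, a list of its own where there are three numbers: the turn, a rotation vector about the tool's x, y, z in degrees, then the shift along the tool's x, y, z in m, then the closure, from 0 (fully open) to 1 (shut). A call has 1 to 5 rows; each row shifts and turns the commanded pose from where the row before left it, along the tool's axes as they then stand; what a row does not reach is not made up. A row lasts 1/12 s, in which the tool goes at most 41.7 mm and 7.16 degrees, less where a joint would pass 70% of its speed; a pose out of reach is approached as far as the arm can. A call is refused whole if a number of a shift passes 0.0417 or a number of a turn 7.16, either way. A call with a gripper value outside its range is refused whole. The fingers move at their own pace and stop on an object; the grip force is fixed at half the most. Time passes only in rows, so rows that do not move let the fingers close. It gives the time, the measured TCP pose, the force, the opening and the grip force at its end, in the units of the state.
- ctrl.read_state(): the state, without advancing time (a new reading comes with each control period).
- ctrl.get_image(name): name is "scene" or "top"; returns a dict with "pixels" (384x512x3 uint8, red, green, blue), "fx", "fy", "cx", "cy" (pixels), "k1" (the pictures are not rectified: a ray, as slopes to the right and down, at radius r is drawn at 1 + k1 r^2 times it, then the intrinsics apply), "pose" (4x4, takes a point from camera to world coordinates). Camera axes: x right, y up, looking along -z (the intrinsics and any distortion apply to the point x, -y, -z); pixel columns grow to the right and rows downward; lengths in mm; the calibration is good to about 2 mm. A picture is of the moment at which its call begins. There is no depth.
- ctrl.finish_job(): hands the job in; it is judged then, once.
The state is a dict: "clock": time; "qpos": joint angles; "qd": joint speeds; "tau": joint torques, N m; "eef_pos": TCP position; "tool_rot": TCP orientation; "force": force on the tool from outside, world axes, zero at the start; "torque": the same for the moment, N m; "width": finger opening in mm; "gripper_force": force on a finger pad.
Only numpy, scipy, OpenCV 4.12 (cv2) and the standard library are available. Lean on these libraries where they do the work, as an engineer would, in place of code of your own. Each camera call takes 0.05 s, during which the arm holds its last target. There are 200 camera calls.

## Working session

There is one attempt and no reset: what is moved stays moved. The work goes in short steps, Python scripts to look and compute and a shell command to move; the robot and the scene stay as the last step left them, time stands still between calls to the robot, and variables do not carry over. Pictures are saved under pics/ and viewed, at most 10 in all, crops included, and the job is handed in when it is done.

```bash
ls; mkdir -p pics; python3 - <<'E'
from cell import ctrl
import cv2,pickle,numpy as np
s=ctrl.read_state(); print(s)
for n in("top","scene"):
    d=ctrl.get_image(n); pickle.dump(d,open(n+'.pkl','wb'))
    cv2.imwrite(f'pics/{n}0.png',d['pixels'][:,:,::-1])
    print({k:v for k,v in d.items() if k!='pixels'})
E
```

```text
pics
{'clock': 0.0, 'qpos': array([-1.18578673,  0.62936959,  0.03841486,  1.51837938, -0.02699343,
        0.99626659, -0.0200028 ]), 'qd': array([-1.02306678e-03, -2.65084179e-05, -3.66351601e-04,  1.15207088e-03,
       -2.35955601e-03, -5.10131302e-04,  5.60242761e-04]), 'tau': array([-8.92767857e-04, -5.63415956e+01,  1.22587860e+00, -1.93449390e+01,
        1.10856449e-02,  1.06452475e-02, -9.05932183e-06]), 'eef_pos': array([282.90661249, 584.55117477, 249.06969981]), 'tool_rot': array([-3.13968703e+00,  1.60491001e-05,  2.69080550e+00]), 'force': array([ 0.26598694, -0.03726857, -0.89182443]), 'torque': array([ 0.01513902, -0.05290439, -0.00600586]), 'gripper_force': 0.0, 'width': 85.31892640977587}
{'fx': 399.8208841484272, 'fy': 399.8208841484272, 'cx': 251.57551119263385, 'cy': 191.05727766293631, 'k1': -0.09295720048094372, 'pose': array([[ 2.53195877e-02,  9.98890473e-01, -3.97081928e-02,
         4.54479087e+02],
       [-9.99543191e-01,  2.59518585e-02,  1.54890623e-02,
         5.37485121e+00],
       [ 1.65023782e-02,  3.92978771e-02,  9.99091261e-01,
         1.57252916e+03],
       [ 0.00000000e+00,  0.00000000e+00,  0.00000000e+00,
         1.00000000e+00]])}
{'fx': 369.05722385234577, 'fy': 369.05722385234577, 'cx': 257.65439323131494, 'cy': 183.72005270718446, 'k1': 0.0054894217970690865, 'pose': array([[ 7.32669632e-01,  3.73736752e-01, -5.68784714e-01,
        -2.78000635e+02],
       [-6.80582553e-01,  4.00357987e-01, -6.13612965e-01,
        -8.87458468e+02],
       [-1.61221301e-03,  8.36680538e-01,  5.47688852e-01,
         8.61219859e+02],
       [ 0.00000000e+00,  0.00000000e+00,  0.00000000e+00,
         1.00000000e+00]])}
```

View pics/top0.png

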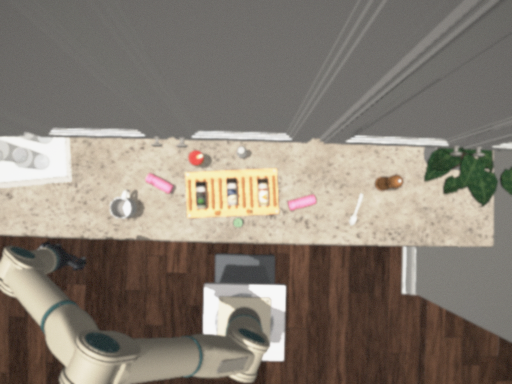

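View pics/scene0.png

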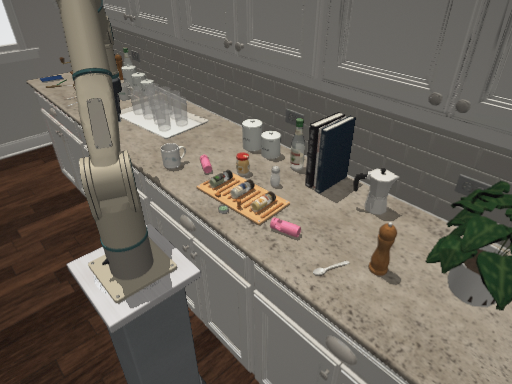

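The top view shows the rack at columns 187–279, rows 170–216. The three jars are at about (201,193), (232,192) and (263,191), and the two pink look-alikes at (160,183) and (302,202) are off the rack. The jar meant is the middle one at (232,192). I'll check it in an enlarged crop.

```bash
python3 - <<'E'
import cv2,pickle,numpy as np
a=pickle.load(open('top.pkl','rb'))['pixels'][160:228,178:290,::-1]
b=pickle.load(open('scene.pkl','rb'))['pixels'][160:228,186:298,::-1]
f=lambda i:cv2.resize(i,None,fx=7,fy=4.4,interpolation=cv2.INTER_CUBIC) 
g=lambda i:cv2.resize(i,(784,300),interpolation=cv2.INTER_CUBIC)
cv2.imwrite('pics/crop0.png',np.vstack([g(a),g(b)]))
E
```

```text
(no output)
```

View pics/crop0.png

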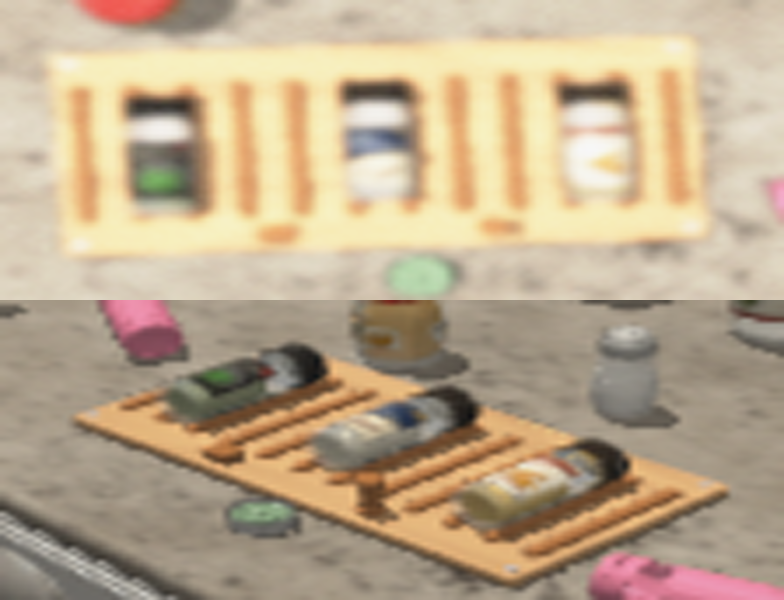

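The crop confirms it. The jar to roll is the blue-label jar in the middle hollow, at top px (232,192). The tall round peg with a head is right of the middle, at scene px (239,203) and top px (249,212). The flat square block is on the left, at top px (218,212). So the goal is 60 mm to the right (rack -y). Next I'll measure the rack.

```bash
cat > h.py <<'E'
import cv2,pickle,numpy as np
def ray(d,px):
    K=np.array([[d['fx'],0,d['cx']],[0,d['fy'],d['cy']],[0,0,1]])
    u=cv2.undistortPoints(np.float64(px).reshape(-1,1,2),K,np.array([d['k1'],0,0,0,0.])).reshape(-1,2)
    P=d['pose'];v=np.c_[u[:,0],-u[:,1],-np.ones(len(u))]@P[:3,:3].T
    return P[:3,3],v
def onplane(d,px,z):
    o,v=ray(d,px);return (o+v*((z-o[2])/v[:,2])[:,None])
E
python3 - <<'E'
from h import *
for n,roi in(('top',(165,222,182,285)),('scene',(165,222,190,294))):
    d=pickle.load(open(n+'.pkl','rb'));p=d['pixels']
    hsv=cv2.cvtColor(p,cv2.COLOR_RGB2HSV)
    m=cv2.inRange(hsv,(8,60,110),(28,255,255));r=np.zeros_like(m);r[roi[0]:roi[1],roi[2]:roi[3]]=1
    m=cv2.morphologyEx(m*r,cv2.MORPH_OPEN,np.ones((2,2)))
    c=max(cv2.findContours(m,cv2.RETR_EXTERNAL,cv2.CHAIN_APPROX_NONE)[0],key=cv2.contourArea)
    w=onplane(d,c.reshape(-1,2),12)[:,:2]
    R=cv2.minAreaRect(np.float32(w)); print(n,R); print(cv2.boxPoints(R))
d=pickle.load(open('top.pkl','rb'));p=d['pixels'].astype(int)
# dark cap of middle jar
for lo,hi in((190,212),(222,242),(254,274)):
    sub=p[172:206,lo:hi].max(2)<95; ys,xs=np.nonzero(sub[:13])
    print('cap',onplane(d,[[xs.mean()+lo,ys.mean()+172]],40),len(xs), ys.min()+172,ys.max()+172)
print('peg top',onplane(d,[[249.4,211.7]],50),'block',onplane(d,[[217.7,213]],22))
d=pickle.load(open('scene.pkl','rb'));print('peg foot',onplane(d,[[239,209]],12))
E
```

```text
top ((504.96746826171875, 54.05999755859375), (187.46493530273438, 363.73248291015625), 3.6854748725891113)
[[ 399.7386    229.52507 ]
 [ 423.11908  -133.45518 ]
 [ 610.19635  -121.405075]
 [ 586.81586   241.57518 ]]
scene ((503.23052978515625, 46.98265075683594), (186.3428497314453, 364.44085693359375), 4.171652317047119)
[[ 397.05035   221.94257 ]
 [ 423.56152  -141.53275 ]
 [ 609.4107   -127.977264]
 [ 582.89954   235.49805 ]]
cap [[539.30975691 178.30079349  40.        ]] 16 183 184
cap [[553.92895528  59.686722    40.        ]] 16 180 181
cap [[556.94827019 -59.71539547  40.        ]] 15 180 181
peg top [[436.20773969 -11.94456949  50.        ]] block [[427.70778788 110.3060907   22.        ]]
peg foot [[432.56885559 -16.23611815  12.        ]]
```

```bash
python3 -m handwheel '[[[0,0,6.7],[0,0,0],1],[[0,0,6.7],[0,0,0],1],[[0,0,6.7],[0,0,0],1],[[0,0,6.7],[0,0,0],1],[[0,0,6.7],[0,0,0],1]]'
python3 -m handwheel '[[[0,0,6.7],[0,0,0],1],[[0,0,6.7],[0,0,0],1],[[0,0,6.7],[0,0,0],1],[[0,0,6.7],[0,0,0],1],[[0,0,0],[0,0,0],1]]'
python3 -m handwheel '[[[0,0,0],[-0.0389,0.0133,0],1],[[0,0,0],[-0.0389,0.0133,0],1],[[0,0,0],[-0.0389,0.0133,0],1],[[0,0,0],[-0.0389,0.0133,0],1],[[0,0,0],[-0.0389,0.0133,0],1]]'
```

```text
clock: 0.52
eef_pos: [283.0, 584.8, 249.5]
tool_rot: [-3.141, 0.001, 2.1]
force: [0.8, -0.2, -0.0]
width: 25.5
gripper_force: 0.0
clock: 0.93
eef_pos: [282.8, 584.9, 249.4]
tool_rot: [-3.141, 0.001, 1.636]
force: [0.1, 0.2, -0.3]
width: 0.3
gripper_force: 0.0
clock: 1.35
eef_pos: [362.9, 393.6, 249.9]
tool_rot: [-3.142, 0.0, 1.643]
force: [1.5, 0.2, 0.0]
width: 0.2
gripper_force: 0.0
```

```bash
python3 -m handwheel '[[[0,0,0],[-0.0389,0.0133,0],1],[[0,0,0],[-0.0389,0.0133,0],1],[[0,0,0],[-0.0389,0.0133,0],1],[[0,0,0],[-0.0389,0.0133,0],1],[[0,0,0],[-0.0389,0.0133,0],1]]'
python3 -m handwheel '[[[0,0,0],[-0.0389,0.0133,0],1],[[0,0,0],[-0.0389,0.0133,0],1],[[0,0,0],[-0.0389,0.0133,0],1],[[0,0,0],[-0.0389,0.0133,0],1],[[0,0,0],[0,0,0],1]]'
python3 -m handwheel '[[[0,0,0],[0,0,0.03],1],[[0,0,0],[0,0,0.04],1],[[0,0,0],[0,0,0.04],1],[[0,0,0],[0,0,0],1],[[0,0,0],[0,0,0],1]]'
python3 - <<'E'
from cell import ctrl
import cv2,pickle,numpy as np
im=[]
for n,(x,y) in (("top",(178,150)),("scene",(186,150))):
    d=ctrl.get_image(n); pickle.dump(d,open(n+'1.pkl','wb'))
    im.append(cv2.resize(d['pixels'][y:y+75,x:x+112,::-1],(784,300),interpolation=cv2.INTER_CUBIC))
cv2.imwrite('pics/a1.png',np.vstack(im))
s=ctrl.read_state();print(s['eef_pos'],s['qpos'],s['force'])
E
```

```text
clock: 1.77
eef_pos: [442.4, 204.1, 250.1]
tool_rot: [3.142, -0.0, 1.643]
force: [0.4, -0.5, -0.1]
width: 0.1
gripper_force: 0.0
clock: 2.18
eef_pos: [508.7, 44.1, 250.7]
tool_rot: [3.138, 0.006, 1.629]
force: [0.4, -0.7, 0.5]
width: 0.3
gripper_force: 0.0
clock: 2.6
eef_pos: [504.1, 54.2, 138.7]
tool_rot: [-3.136, 0.0, 1.64]
force: [0.4, -0.6, 0.9]
width: -0.2
gripper_force: 0.0
[507.00932351  54.37733552 141.78476989] [-0.34847633  0.60853074  0.27718945  2.01514577 -0.30209729  0.55370045
  0.20814891] [ 0.25654385 -0.30050116 -0.02784021]
```

View pics/a1.png

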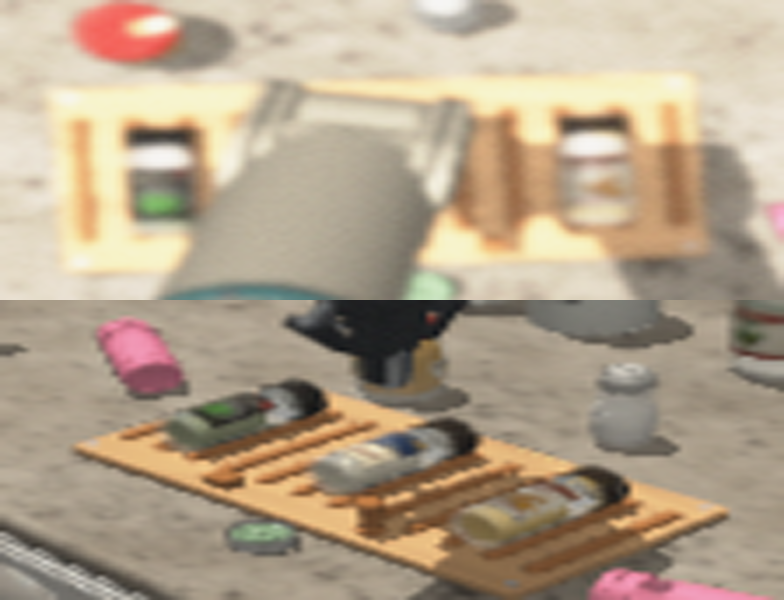

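The lower half (scene view) shows the closed fingers at crop (395,385), above the rack with the honey jar behind them. The jar is unmoved. I'll compare the predicted tip, jar and rack projections with what is seen.

```bash
cat >> h.py <<'E'
def proj(d,X):
    X=np.atleast_2d(np.float64(X));P=d['pose'];c=(X-P[:3,3])@P[:3,:3]
    K=np.array([[d['fx'],0,d['cx']],[0,d['fy'],d['cy']],[0,0,1]])
    return cv2.projectPoints(np.c_[c[:,0],-c[:,1],-c[:,2]],np.zeros(3),np.zeros(3),K,np.array([d['k1'],0,0,0,0.]))[0].reshape(-1,2)
E
python3 -m handwheel '[[[0,0,0],[0,0,0],1],[[0,0,0],[0,0,0],1],[[0,0,0],[0,0,0],1]]'
python3 - <<'E'
from h import *
from cell import ctrl
s=ctrl.read_state();print(s['eef_pos'],s['tool_rot'])
C=np.array([505,54,0.]);a=.066
R=np.array([[np.cos(a),-np.sin(a),0],[np.sin(a),np.cos(a),0],[0,0,1]])
pts=np.array([[-52.5,0,33.7],[52.5,0,33.7],[-90,180,12],[-90,-180,12],[90,-180,12],[-74,-60,50],[0,0,54.1]])
W=pts@R.T+C
for n in('scene','top'):
    d=pickle.load(open(n+'.pkl','rb'));q=proj(d,np.r_[W,[[507,54.4,123]]]);print(n);print(q.round(1))
    if n=='scene':
        cr=d['pixels'][165:220,188:295,::-1];k=7
        b=cv2.resize(cr,None,fx=k,fy=k,interpolation=cv2.INTER_CUBIC)
        for i,(x,y) in enumerate(q):cv2.drawMarker(b,(int((x-188+.5)*k),int((y-165+.5)*k)),(0,0,255) if i!=6 else (0,255,0),0,14,1)
    else:
        b=cv2.resize(d['pixels'][166:222,182:289,::-1],None,fx=7,fy=7,interpolation=cv2.INTER_CUBIC)
        for x,y in q:cv2.drawMarker(b,(int((x-182+.5)*7),int((y-166+.5)*7)),(0,0,255),0,14,1)
    cv2.imwrite(f'pics/p_{n}.png',b)
E
```

```text
clock: 2.95
eef_pos: [506.8, 54.6, 141.8]
tool_rot: [3.138, -0.001, 1.639]
force: [-0.1, 0.6, 0.1]
width: 0.0
gripper_force: 0.0
[506.77093271  54.5969724  141.80248339] [ 3.13811080e+00 -5.57032305e-04  1.63888935e+00]
scene
[[231.7 194.9]
 [250.4 184.2]
 [195.6 186. ]
 [258.6 223.8]
 [290.2 202.3]
 [238.3 200. ]
 [241.1 185.2]
 [240.9 170.1]]
top
[[233.2 207. ]
 [232.2 179.7]
 [187.6 218.4]
 [279.8 214.7]
 [277.9 168.8]
 [249.1 212. ]
 [232.5 193.1]
 [231.8 191.9]]
```

View pics/p_scene.png

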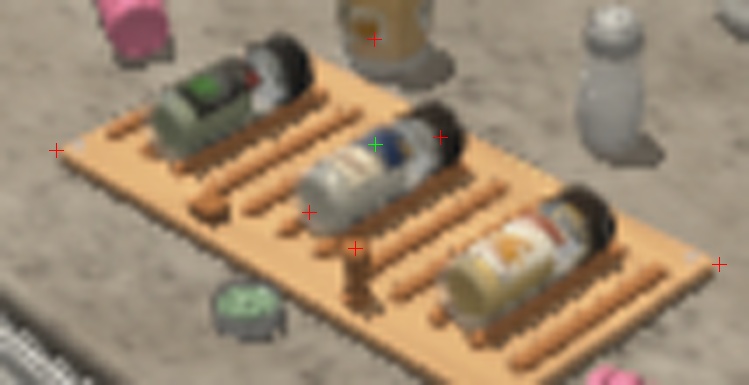

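View pics/p_top.png

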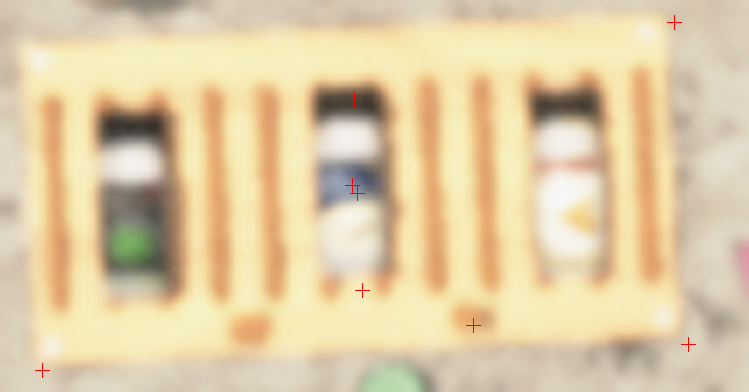

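The predicted markers sit within about 1 px (roughly 3 mm) of the seen corners, peg and jar. The seen jar lies slightly farther ahead and to the left, so I take the rack centre as (509, 56) with yaw 0.066. I'll descend to a point beside the jar's top and look closely.

```bash
python3 -m handwheel '[[[0,0,0],[0.0093,0.0023,0.0],1],[[0,0,0],[0,0,0.03],1],[[0,0,0],[0,0,0.027],1],[[0,0,0],[0,0,0],1],[[0,0,0],[0,0,0],1]]'
python3 -m handwheel '[[[0,0,0],[0,0,0],1],[[0,0,0],[0,0,0],1],[[0,0,0],[0,0,0],1]]'
python3 - <<'E'
from h import *
from cell import ctrl
s=ctrl.read_state();p=s['eef_pos'];print(p,s['tool_rot'],s['force'])
d=ctrl.get_image('scene');pickle.dump(d,open('scene2.pkl','wb'))
b=cv2.resize(d['pixels'][160:205,210:280,::-1],None,fx=11,fy=11,interpolation=cv2.INTER_CUBIC)
a=s['tool_rot'][2];x=np.array([np.cos(a),np.sin(a),0]);y=np.array([np.sin(a),-np.cos(a),0])
q=proj(d,[p+x*i-[0,0,19] for i in(-11,0,11)]);print(q)
for u,v in q:cv2.drawMarker(b,(int((u-210)*11),int((v-160)*11)),(0,0,255),0,14,1)
cv2.imwrite('pics/b1.png',b)
E
```

```text
clock: 3.37
eef_pos: [506.6, 64.2, 82.6]
tool_rot: [-3.139, -0.0, 1.639]
force: [1.2, -0.6, -0.3]
width: 0.2
gripper_force: 0.0
clock: 3.62
eef_pos: [508.3, 63.9, 84.4]
tool_rot: [3.139, -0.0, 1.638]
force: [0.1, -0.2, 1.0]
width: 0.0
gripper_force: 0.0
[508.31392072  63.88146066  84.35165082] [ 3.13912940e+00 -2.29559585e-04  1.63828631e+00] [ 0.07900435 -0.17201431  0.98838011]
[[241.97279641 182.52054988]
 [240.02423214 181.48997446]
 [238.09234831 180.4682239 ]]
```

View pics/b1.png

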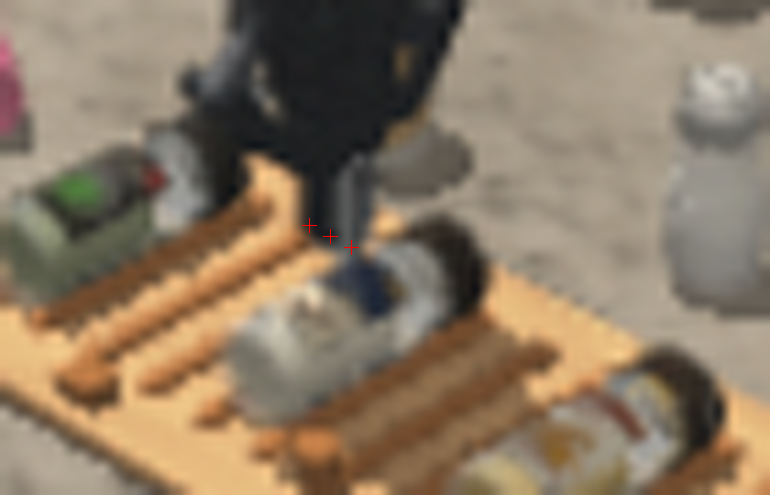

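The markers land on the closed fingertips: corner (305,230) and near corner (350,250), crop pixels. The tips hover just behind the jar's upper-left side, so the calibration is consistent. I'll touch lightly at the jar's centre to fix the contact height.

```bash
python3 -m handwheel '[[[0,0,0],[-0.010,0,0],1],[[0,0,0],[0,0,0.008],1],[[0,0,0],[0,0,0],1],[[0,0,0],[0,0,0],1],[[0,0,0],[0,0,0],1]]' | sed -n 2,4p
for i in 1 2; do python3 -m handwheel '[[[0,0,0],[0,0,0.0004],1],[[0,0,0],[0,0,0],1],[[0,0,0],[0,0,0],1],[[0,0,0],[0,0,0],1]]'| sed -n 2,4p; done
```

```text
eef_pos: [507.8, 53.7, 74.8]
tool_rot: [-3.141, -0.0, 1.638]
force: [0.6, 0.4, 0.4]
eef_pos: [508.1, 53.9, 74.6]
tool_rot: [3.142, -0.0, 1.638]
force: [0.0, 0.3, -0.2]
eef_pos: [508.1, 53.8, 74.2]
tool_rot: [3.142, -0.0, 1.638]
force: [0.2, 0.7, -0.1]
```

```bash
python3 -m handwheel '[[[0,0,0],[0,0,0.0006],1],[[0,0,0],[0,0,0],1],[[0,0,0],[0,0,0],1],[[0,0,0],[0,0,0],1]]'| sed -n 2,4p; python3 -m handwheel '[[[0,0,0],[0,0,0.0002],1],[[0,0,0],[0,0,0],1],[[0,0,0],[0,0,0],1],[[0,0,0],[0,0,0],1]]'| sed -n 2,4p
```

```text
eef_pos: [508.1, 53.7, 73.6]
tool_rot: [-3.142, -0.0, 1.638]
force: [0.7, 0.5, 0.2]
eef_pos: [508.1, 53.7, 73.4]
tool_rot: [-3.142, -0.0, 1.638]
force: [0.4, 0.2, -0.4]
```

```bash
python3 -m handwheel '[[[0,0,0],[0,0,0.0002],1],[[0,0,0],[0,0,0],1],[[0,0,0],[0,0,0],1],[[0,0,0],[0,0,0],1]]'| sed -n 2,4p
```

```text
eef_pos: [508.0, 53.7, 73.2]
tool_rot: [-3.142, -0.0, 1.638]
force: [-0.1, -0.0, -0.9]
```

```bash
python3 -m handwheel '[[[0,0,0],[0,0,0.0001],1],[[0,0,0],[0,0,0],1],[[0,0,0],[0,0,0],1],[[0,0,0],[0,0,0],1]]'| sed -n 2,4p; python3 -m handwheel '[[[0,0,0],[0,0,0.0001],1],[[0,0,0],[0,0,0],1],[[0,0,0],[0,0,0],1],[[0,0,0],[0,0,0],1]]'| sed -n 2,4p;
```

```text
eef_pos: [508.0, 53.8, 73.1]
tool_rot: [-3.142, -0.0, 1.638]
force: [0.6, 0.6, 0.5]
eef_pos: [508.1, 53.8, 73.0]
tool_rot: [3.142, -0.0, 1.638]
force: [0.1, 0.1, -0.6]
```

```bash
python3 -m handwheel '[[[0,0,0],[0,0,0.0001],1],[[0,0,0],[0,0,0],1],[[0,0,0],[0,0,0],1],[[0,0,0],[0,0,0],1]]'| sed -n 2,4p
```

```text
eef_pos: [508.0, 53.8, 72.9]
tool_rot: [-3.142, -0.0, 1.638]
force: [-0.4, 0.1, 0.8]
```

```bash
python3 -m handwheel '[[[0,0,0],[0,0,0.0001],1],[[0,0,0],[0,0,0],1],[[0,0,0],[0,0,0],1],[[0,0,0],[0,0,0],1]]'| sed -n 2,4p; python3 -m handwheel '[[[0,0,0],[0,0,0],1],[[0,0,0],[0,0,0],1],[[0,0,0],[0,0,0],1]]'| sed -n 2,4p
```

```text
eef_pos: [508.1, 53.8, 72.9]
tool_rot: [3.142, -0.0, 1.638]
force: [-1.1, 0.7, 2.0]
eef_pos: [508.1, 53.8, 72.9]
tool_rot: [3.142, -0.0, 1.638]
force: [0.2, -0.7, 2.7]
```

```bash
python3 -m handwheel '[[[0,0,0],[0,0,0.0001],1],[[0,0,0],[0,0,0],1],[[0,0,0],[0,0,0],1],[[0,0,0],[0,0,0],1]]'| sed -n 2,4p; python3 -m handwheel '[[[0,0,0],[0,0,0],1],[[0,0,0],[0,0,0],1],[[0,0,0],[0,0,0],1]]'| sed -n 2,4p
```

```text
eef_pos: [508.1, 53.8, 72.8]
tool_rot: [3.142, -0.0, 1.638]
force: [-0.4, 0.7, 4.3]
eef_pos: [508.1, 53.8, 72.8]
tool_rot: [3.141, -0.0, 1.638]
force: [-1.0, 0.2, 5.1]
```

```bash
python3 -m handwheel '[[[0,0,0],[0,0,-0.003],1],[[0,0,0],[0,0,0],1],[[0,0,0],[0.018,0,0],1],[[0,0,0],[0,0,0.0031],1],[[0,0,0],[0,0,0],1]]'| sed -n 2,4p; python3 -m handwheel '[[[0,0,0],[0,0,0],1],[[0,0,0],[0,0,0],1],[[0,0,0],[0,0,0],1]]'| sed -n 2,4p
```

```text
eef_pos: [506.7, 72.8, 72.1]
tool_rot: [-3.141, -0.001, 1.641]
force: [0.7, 2.5, 4.8]
eef_pos: [506.9, 71.4, 72.8]
tool_rot: [3.142, -0.0, 1.638]
force: [-1.7, 1.8, 4.2]
```

```bash
python3 -m handwheel '[[[0,0,0],[0,0,0.0002],1],[[0,0,0],[0,0,0],1],[[0,0,0],[0,0,0],1],[[0,0,0],[0,0,0],1]]'| sed -n 2,4p; python3 -m handwheel '[[[0,0,0],[0,0,0.0002],1],[[0,0,0],[0,0,0],1],[[0,0,0],[0,0,0],1],[[0,0,0],[0,0,0],1]]'| sed -n 2,4p
```

```text
eef_pos: [506.8, 71.6, 72.6]
tool_rot: [3.142, -0.0, 1.638]
force: [-1.5, 2.2, 5.3]
eef_pos: [506.8, 71.8, 72.5]
tool_rot: [3.142, -0.001, 1.638]
force: [-1.1, 2.5, 5.5]
```

```bash
python3 -m handwheel '[[[0,0,0],[0,0,-0.003],1],[[0,0,0],[0.005,0,0],1],[[0,0,0],[0,0,0],1],[[0,0,0],[0,0,0],1],[[0,0,0],[0,0,0],1]]'| sed -n 2,4p; python3 -m handwheel '[[[0,0,0],[0,0,0.0015],1],[[0,0,0],[0,0,0.001],1],[[0,0,0],[0,0,0],1],[[0,0,0],[0,0,0],1],[[0,0,0],[0,0,0],1]]'| sed -n 2,4p
```

```text
eef_pos: [506.3, 76.5, 75.0]
tool_rot: [-3.141, 0.0, 1.638]
force: [-0.7, 0.5, -0.6]
eef_pos: [506.5, 76.6, 72.6]
tool_rot: [-3.141, 0.0, 1.638]
force: [-0.7, -0.3, 0.2]
```

```bash
python3 -m handwheel '[[[0,0,0],[0,0,0.0003],1],[[0,0,0],[0,0,0],1],[[0,0,0],[0,0,0],1],[[0,0,0],[0,0,0],1]]'| sed -n 2,4p; python3 -m handwheel '[[[0,0,0],[0,0,0.0002],1],[[0,0,0],[0,0,0],1],[[0,0,0],[0,0,0],1],[[0,0,0],[0,0,0],1]]'| sed -n 2,4p
```

```text
eef_pos: [506.5, 76.7, 72.4]
tool_rot: [-3.142, -0.0, 1.638]
force: [-0.0, 0.3, 0.5]
eef_pos: [506.5, 76.7, 72.2]
tool_rot: [-3.142, -0.0, 1.638]
force: [0.3, -0.9, -0.2]
```

```bash
python3 -m handwheel '[[[0,0,0],[0,0,0.0003],1],[[0,0,0],[0,0,0],1],[[0,0,0],[0,0,0],1],[[0,0,0],[0,0,0],1]]'| sed -n 2,4p; python3 -m handwheel '[[[0,0,0],[0,0,0.0002],1],[[0,0,0],[0,0,0],1],[[0,0,0],[0,0,0],1],[[0,0,0],[0,0,0],1]]'| sed -n 2,4p
```

```text
eef_pos: [506.5, 76.7, 71.9]
tool_rot: [-3.142, -0.0, 1.638]
force: [0.4, -0.1, -0.3]
eef_pos: [506.5, 76.7, 71.7]
tool_rot: [3.142, -0.0, 1.638]
force: [-0.5, -0.7, -0.1]
```

```bash
python3 -m handwheel '[[[0,0,0],[0,0,0.0002],1],[[0,0,0],[0,0,0],1],[[0,0,0],[0,0,0],1],[[0,0,0],[0,0,0],1]]'| sed -n 2,4p; python3 -m handwheel '[[[0,0,0],[0,0,0.0002],1],[[0,0,0],[0,0,0],1],[[0,0,0],[0,0,0],1],[[0,0,0],[0,0,0],1]]'| sed -n 2,4p
```

```text
eef_pos: [506.5, 76.7, 71.5]
tool_rot: [-3.142, -0.0, 1.638]
force: [0.5, -0.2, 0.4]
eef_pos: [506.5, 76.7, 71.3]
tool_rot: [-3.142, -0.0, 1.638]
force: [0.1, 0.9, -0.5]
```

```bash
python3 -m handwheel '[[[0,0,0],[0,0,0.0002],1],[[0,0,0],[0,0,0],1],[[0,0,0],[0,0,0],1],[[0,0,0],[0,0,0],1]]'| sed -n 2,4p; python3 -m handwheel '[[[0,0,0],[0,0,0.0002],1],[[0,0,0],[0,0,0],1],[[0,0,0],[0,0,0],1],[[0,0,0],[0,0,0],1]]'| sed -n 2,4p
```

```text
eef_pos: [506.5, 76.7, 71.1]
tool_rot: [-3.142, -0.0, 1.638]
force: [-0.8, -0.6, -0.5]
eef_pos: [506.5, 76.7, 70.9]
tool_rot: [-3.142, -0.0, 1.638]
force: [0.3, 0.2, 0.9]
```

```bash
python3 -m handwheel '[[[0,0,0],[0,0,0.0003],1],[[0,0,0],[0,0,0],1],[[0,0,0],[0,0,0],1],[[0,0,0],[0,0,0],1]]'| sed -n 1,4p; python3 -m handwheel '[[[0,0,0],[0,0,0.0002],1],[[0,0,0],[0,0,0],1],[[0,0,0],[0,0,0],1],[[0,0,0],[0,0,0],1]]'| sed -n 2,4p
```

```text
clock: 13.08
eef_pos: [506.5, 76.7, 70.7]
tool_rot: [3.141, -0.0, 1.638]
force: [-0.2, -0.3, 1.1]
eef_pos: [506.6, 76.7, 70.5]
tool_rot: [3.141, -0.0, 1.638]
force: [-0.1, -0.4, 4.2]
```

Contact heights are 72.9 mm on top and 70.75 mm with the leading edge at y = 65.7. That puts the jar axis at y ≈ 56.6, which agrees with the cameras. Next I'll work out the ride-over path.

```bash
python3 -m handwheel '[[[0,0,0],[0,0,-0.0045],1],[[0,0,0],[0,0,0],1],[[0,0,0],[-0.011,0.0012,0],1],[[0,0,0],[0,0,0],1],[[0,0,0],[0,0,0],1]]'| sed -n 2,4p; python3 -m handwheel '[[[0,0,0],[0,0,0.001],1],[[0,0,0],[0,0,0.0008],1],[[0,0,0],[0,0,0],1],[[0,0,0],[0,0,0],1],[[0,0,0],[0,0,0],1]]'| sed -n 2,4p
python3 - <<'E'
import numpy as np
p0=np.arcsin(15/26.4);p=np.linspace(p0,-.2,2000)
t=26.4*(p0-p+np.sin(p0)-np.sin(p));h=26.4*(np.cos(p)-np.cos(p0))
T=np.arange(0,39,1.5);H=np.interp(T,t,h);print(np.c_[T,H,np.gradient(H),np.interp(T,t,15-26.4*np.sin(p))].round(2).tolist())
E
```

```text
eef_pos: [508.5, 64.5, 74.8]
tool_rot: [-3.141, 0.001, 1.636]
force: [-0.7, -0.2, -0.1]
eef_pos: [508.3, 66.0, 73.0]
tool_rot: [-3.141, -0.0, 1.639]
force: [0.6, -0.5, 1.0]
[[0.0, 0.0, 0.45, 0.0], [1.5, 0.45, 0.44, 0.68], [3.0, 0.88, 0.42, 1.37], [4.5, 1.29, 0.39, 2.06], [6.0, 1.67, 0.37, 2.77], [7.5, 2.03, 0.34, 3.47], [9.0, 2.36, 0.32, 4.19], [10.5, 2.67, 0.3, 4.91], [12.0, 2.96, 0.28, 5.63], [13.5, 3.22, 0.25, 6.35], [15.0, 3.46, 0.23, 7.09], [16.5, 3.68, 0.21, 7.82], [18.0, 3.88, 0.19, 8.56], [19.5, 4.05, 0.16, 9.3], [21.0, 4.2, 0.14, 10.04], [22.5, 4.34, 0.12, 10.78], [24.0, 4.45, 0.1, 11.53], [25.5, 4.53, 0.08, 12.28], [27.0, 4.6, 0.06, 13.02], [28.5, 4.65, 0.03, 13.77], [30.0, 4.67, 0.01, 14.52], [31.5, 4.67, -0.01, 15.27], [33.0, 4.66, -0.03, 16.02], [34.5, 4.62, -0.05, 16.77], [36.0, 4.55, -0.07, 17.52], [37.5, 4.47, -0.08, 18.27]]
```

```bash
python3 -m handwheel '[[[0,0,0],[0,0,0.0002],1],[[0,0,0],[0,0,0],1],[[0,0,0],[0,0,0],1],[[0,0,0],[0,0,0],1]]'| sed -n 2,4p; python3 -m handwheel '[[[0,0,0],[0,0,0.0001],1],[[0,0,0],[0,0,0],1],[[0,0,0],[0,0,0],1],[[0,0,0],[0,0,0],1]]'| sed -n 2,4p
```

```text
eef_pos: [508.4, 65.9, 72.9]
tool_rot: [-3.142, -0.0, 1.638]
force: [-0.1, 1.0, -0.0]
eef_pos: [508.4, 65.9, 72.9]
tool_rot: [-3.142, -0.0, 1.638]
force: [-1.1, 1.6, 2.0]
```

```bash
python3 -m handwheel '[[[0,0,0],[0,0,0.0001],1],[[0,0,0],[0,0,0],1],[[0,0,0],[0,0,0],1],[[0,0,0],[0,0,0],1]]'| sed -n 2,4p
```

```text
eef_pos: [508.4, 65.9, 72.8]
tool_rot: [-3.142, -0.0, 1.638]
force: [-1.7, 0.1, 4.5]
```

Now at about 4.5 N. I'll add a bit more preload and start rolling.

```bash
python3 -m handwheel '[[[0,0,0],[0,0,0.00015],1],[[0,0,0],[-0.0015,0,-0.00045],1],[[0,0,0],[0,0,0],1],[[0,0,0],[0,0,0],1],[[0,0,0],[0,0,0],1]]'| sed -n 2,4p
```

```text
eef_pos: [508.5, 64.6, 73.2]
tool_rot: [-3.142, -0.0, 1.639]
force: [-0.5, 2.2, 5.4]
```

```bash
python3 -m handwheel '[[[0,0,0],[-0.0015,0,-0.0004],1],[[0,0,0],[-0.0015,0,-0.0004],1],[[0,0,0],[0,0,0],1],[[0,0,0],[0,0,0],1],[[0,0,0],[0,0,0],1]]'| sed -n 2,4p
```

```text
eef_pos: [508.7, 61.5, 74.0]
tool_rot: [3.141, -0.0, 1.638]
force: [-1.5, 1.5, 6.4]
```

```bash
python3 -m handwheel '[[[0,0,0],[-0.0015,0,-0.00038],1],[[0,0,0],[-0.0015,0,-0.00036],1],[[0,0,0],[0,0,0],1],[[0,0,0],[0,0,0],1]]'| sed -n 2,4p
python3 -m handwheel '[[[0,0,0],[-0.0015,0,-0.00033],1],[[0,0,0],[-0.0015,0,-0.0003],1],[[0,0,0],[0,0,0],1],[[0,0,0],[0,0,0],1]]'| sed -n 2,4p
```

```text
eef_pos: [509.0, 58.4, 74.8]
tool_rot: [3.141, -0.0, 1.638]
force: [-0.5, 1.9, 6.9]
eef_pos: [509.2, 55.3, 75.5]
tool_rot: [3.141, -0.0, 1.638]
force: [-1.5, 1.4, 6.8]
```

```bash
python3 -m handwheel '[[[0,0,0],[-0.0015,0,-0.00029],1],[[0,0,0],[-0.0015,0,-0.00026],1],[[0,0,0],[-0.0015,0,-0.00024],1],[[0,0,0],[0,0,0],1],[[0,0,0],[0,0,0],1]]'| sed -n 2,4p
python3 -m handwheel '[[[0,0,0],[-0.0015,0,-0.00022],1],[[0,0,0],[-0.0015,0,-0.0002],1],[[0,0,0],[-0.0015,0,-0.00017],1],[[0,0,0],[0,0,0],1],[[0,0,0],[0,0,0],1]]'| sed -n 2,4p
```

```text
eef_pos: [509.5, 50.6, 76.3]
tool_rot: [3.141, -0.0, 1.638]
force: [-1.1, 0.7, 6.2]
eef_pos: [509.9, 46.0, 76.9]
tool_rot: [3.141, 0.0, 1.638]
force: [-1.2, 1.0, 7.1]
```

```bash
python3 -m handwheel '[[[0,0,0],[-0.0015,0,-0.00015],1],[[0,0,0],[-0.0015,0,-0.00013],1],[[0,0,0],[-0.0015,0,-0.00011],1],[[0,0,0],[0,0,0],1],[[0,0,0],[0,0,0],1]]'| sed -n 2,4p
python3 -m handwheel '[[[0,0,0],[-0.0015,0,-0.00009],1],[[0,0,0],[-0.0015,0,-0.00007],1],[[0,0,0],[-0.0015,0,-0.00004],1],[[0,0,0],[0,0,0],1],[[0,0,0],[0,0,0],1]]'| sed -n 2,4p
```

```text
eef_pos: [510.2, 41.3, 77.2]
tool_rot: [3.141, 0.0, 1.638]
force: [-1.0, -0.1, 5.1]
eef_pos: [510.5, 36.8, 77.3]
tool_rot: [3.141, 0.0, 1.638]
force: [-1.6, -0.7, 6.0]
```

```bash
python3 -m handwheel '[[[0,0,0],[-0.0015,0,-0.00002],1],[[0,0,0],[-0.0015,0,0],1],[[0,0,0],[-0.0015,0,0.00002],1],[[0,0,0],[-0.0015,0,0.00003],1],[[0,0,0],[0,0,0],1]]'| sed -n 2,4p
python3 -m handwheel '[[[0,0,0],[-0.0015,0,0.00005],1],[[0,0,0],[-0.001,0,0.00003],1],[[0,0,0],[0,0,0],1],[[0,0,0],[0,0,0],1]]'| sed -n 2,4p
```

```text
eef_pos: [510.9, 30.8, 77.0]
tool_rot: [3.141, 0.0, 1.638]
force: [1.2, -0.9, 1.9]
eef_pos: [510.8, 28.9, 76.8]
tool_rot: [-3.141, -0.0, 1.638]
force: [-0.3, -0.3, 0.2]
```

```bash
python3 -m handwheel '[[[0,0,0],[0,0,-0.01],1],[[0,0,0],[0.007,0,0],1],[[0,0,0],[0,0,0],1],[[0,0,0],[0,0,0],1],[[0,0,0],[0,0,0],1]]'
python3 - <<'E'
from h import *
from cell import ctrl
d=ctrl.get_image('scene');pickle.dump(d,open('scene3.pkl','wb'))
b=cv2.resize(d['pixels'][160:215,200:295,::-1],None,fx=8,fy=8,interpolation=cv2.INTER_CUBIC)
W=np.array([[508-52.5,26.6-3.4,33.7],[508+52.5,26.6+3.4,33.7]])
for u,v in proj(d,W):cv2.drawMarker(b,(int((u-200)*8),int((v-160)*8)),(0,0,255),0,14,1)
cv2.imwrite('pics/c1.png',b)
E
```

```text
clock: 19.58
eef_pos: [510.4, 36.3, 87.1]
tool_rot: [3.142, -0.0, 1.639]
force: [-0.5, -0.9, 0.1]
width: -0.2
gripper_force: 0.0
```

View pics/c1.png

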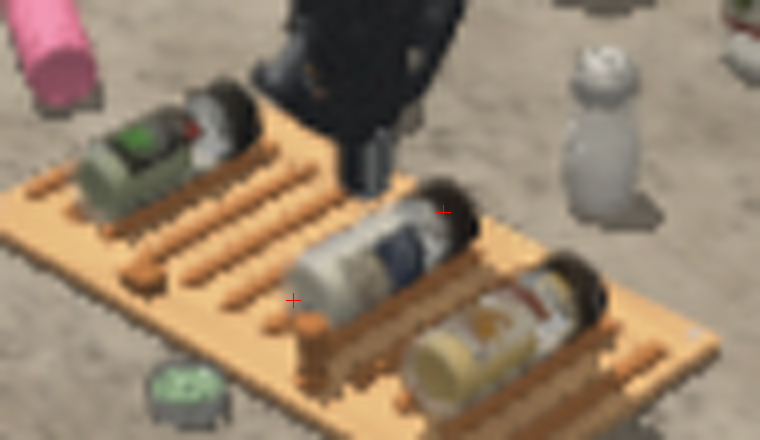

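The jar now rests square in the next hollow: markers at (293,300) and (444,212) are at its foot and cap. The tips at (365,190) hover behind its top. I'll go down again for the second rib.

```bash
python3 -m handwheel '[[[0,0,0],[-0.0005,0,0.006],1],[[0,0,0],[0,0,0.005],1],[[0,0,0],[0,0,0.002],1],[[0,0,0],[0,0,0.0008],1],[[0,0,0],[0,0,0],1]]'| sed -n 2,4p; python3 -m handwheel '[[[0,0,0],[0,0,0],1],[[0,0,0],[0,0,0],1],[[0,0,0],[0,0,0],1]]'| sed -n 2,4p
```

```text
eef_pos: [510.0, 35.2, 72.9]
tool_rot: [-3.14, -0.0, 1.638]
force: [-0.8, -0.4, 0.6]
eef_pos: [510.5, 35.3, 73.1]
tool_rot: [-3.142, 0.0, 1.638]
force: [-0.5, 0.1, -0.7]
```

```bash
python3 -m handwheel '[[[0,0,0],[0,0,0.0002],1],[[0,0,0],[0,0,0],1],[[0,0,0],[0,0,0],1],[[0,0,0],[0,0,0],1]]'| sed -n 2,4p; python3 -m handwheel '[[[0,0,0],[0,0,0.0001],1],[[0,0,0],[0,0,0],1],[[0,0,0],[0,0,0],1],[[0,0,0],[0,0,0],1]]'| sed -n 2,4p
```

```text
eef_pos: [510.5, 35.4, 73.0]
tool_rot: [3.142, -0.0, 1.638]
force: [0.5, -0.1, -0.1]
eef_pos: [510.5, 35.4, 72.9]
tool_rot: [3.142, -0.0, 1.638]
force: [0.4, 0.3, -0.1]
```

```bash
python3 -m handwheel '[[[0,0,0],[0,0,0.0001],1],[[0,0,0],[0,0,0],1],[[0,0,0],[0,0,0],1],[[0,0,0],[0,0,0],1]]'| sed -n 2,4p; python3 -m handwheel '[[[0,0,0],[0,0,0.0001],1],[[0,0,0],[0,0,0],1],[[0,0,0],[0,0,0],1],[[0,0,0],[0,0,0],1]]'| sed -n 2,4p
```

```text
eef_pos: [510.5, 35.4, 72.9]
tool_rot: [3.142, -0.0, 1.638]
force: [-0.3, 0.1, 1.8]
eef_pos: [510.6, 35.4, 72.8]
tool_rot: [3.141, -0.0, 1.638]
force: [-1.1, -0.8, 3.8]
```

```bash
python3 -m handwheel '[[[0,0,0],[0,0,0.0001],1],[[0,0,0],[0,0,0],1],[[0,0,0],[0,0,0],1],[[0,0,0],[0,0,0],1]]'| sed -n 2,4p
```

```text
eef_pos: [510.5, 35.4, 72.8]
tool_rot: [3.141, -0.0, 1.638]
force: [-1.0, 0.1, 5.8]
```

Contact is at the same height as before, and the press is 5.8 N. I'll use the same path as the first hop.

```bash
python3 -m handwheel '[[[0,0,0],[0,0,0.00008],1],[[0,0,0],[-0.0015,0,-0.00045],1],[[0,0,0],[0,0,0],1],[[0,0,0],[0,0,0],1],[[0,0,0],[0,0,0],1]]'| sed -n 2,4p
python3 -m handwheel '[[[0,0,0],[-0.0015,0,-0.0004],1],[[0,0,0],[-0.0015,0,-0.0004],1],[[0,0,0],[0,0,0],1],[[0,0,0],[0,0,0],1],[[0,0,0],[0,0,0],1]]'| sed -n 2,4p
```

```text
eef_pos: [510.6, 34.3, 73.1]
tool_rot: [3.142, -0.001, 1.639]
force: [-1.5, 2.1, 6.0]
eef_pos: [510.8, 31.1, 74.0]
tool_rot: [3.141, -0.0, 1.638]
force: [-0.3, 1.0, 6.1]
```

```bash
python3 -m handwheel '[[[0,0,0],[-0.0015,0,-0.00038],1],[[0,0,0],[-0.0015,0,-0.00036],1],[[0,0,0],[0,0,0],1],[[0,0,0],[0,0,0],1]]'| sed -n 2,4p
python3 -m handwheel '[[[0,0,0],[-0.0015,0,-0.00033],1],[[0,0,0],[-0.0015,0,-0.0003],1],[[0,0,0],[0,0,0],1],[[0,0,0],[0,0,0],1]]'| sed -n 2,4p
```

```text
eef_pos: [511.1, 28.0, 74.8]
tool_rot: [3.141, -0.0, 1.638]
force: [-0.7, 1.3, 5.9]
eef_pos: [511.3, 24.9, 75.4]
tool_rot: [3.141, -0.0, 1.638]
force: [0.2, 1.9, 5.3]
```

```bash
python3 -m handwheel '[[[0,0,0],[-0.0015,0,-0.00029],1],[[0,0,0],[-0.0015,0,-0.00025],1],[[0,0,0],[-0.0015,0,-0.00023],1],[[0,0,0],[0,0,0],1],[[0,0,0],[0,0,0],1]]'| sed -n 2,4p
python3 -m handwheel '[[[0,0,0],[-0.0015,0,-0.00022],1],[[0,0,0],[-0.0015,0,-0.0002],1],[[0,0,0],[-0.0015,0,-0.00016],1],[[0,0,0],[0,0,0],1],[[0,0,0],[0,0,0],1]]'| sed -n 2,4p
```

```text
eef_pos: [511.6, 20.3, 76.2]
tool_rot: [3.141, -0.0, 1.638]
force: [-1.1, 0.8, 8.0]
eef_pos: [512.0, 15.6, 76.8]
tool_rot: [3.141, 0.0, 1.638]
force: [-1.6, 0.6, 7.0]
```

```bash
python3 -m handwheel '[[[0,0,0],[-0.0015,0,-0.00014],1],[[0,0,0],[-0.0015,0,-0.00012],1],[[0,0,0],[-0.0015,0,-0.0001],1],[[0,0,0],[0,0,0],1],[[0,0,0],[0,0,0],1]]'| sed -n 2,4p
python3 -m handwheel '[[[0,0,0],[-0.0015,0,-0.00008],1],[[0,0,0],[-0.0015,0,-0.00006],1],[[0,0,0],[-0.0015,0,-0.00004],1],[[0,0,0],[0,0,0],1],[[0,0,0],[0,0,0],1]]'| sed -n 2,4p
```

```text
eef_pos: [512.3, 10.9, 77.2]
tool_rot: [3.141, 0.0, 1.638]
force: [-1.5, 0.3, 7.8]
eef_pos: [512.7, 6.1, 77.2]
tool_rot: [3.141, 0.001, 1.638]
force: [0.0, -1.8, 5.7]
```

```bash
python3 -m handwheel '[[[0,0,0],[-0.0015,0,-0.00002],1],[[0,0,0],[-0.0015,0,0],1],[[0,0,0],[-0.0015,0,0.00002],1],[[0,0,0],[-0.0015,0,0.00003],1],[[0,0,0],[0,0,0],1]]'| sed -n 2,4p
python3 -m handwheel '[[[0,0,0],[-0.0015,0,0.00005],1],[[0,0,0],[-0.001,0,0.00003],1],[[0,0,0],[0,0,0],1],[[0,0,0],[0,0,0],1]]'| sed -n 2,4p
python3 -m handwheel '[[[0,0,0],[0,0,-0.02],1],[[0,0,0],[0,0,-0.04],1],[[0,0,0],[0,0,-0.04],1],[[0,0,0],[0,0,0],1],[[0,0,0],[0,0,0],1]]'| sed -n 1,4p
python3 - <<'E'
from h import *
from cell import ctrl
d=ctrl.get_image('scene')
b=cv2.resize(d['pixels'][160:215,200:295,::-1],None,fx=8,fy=8,interpolation=cv2.INTER_CUBIC)
W=np.array([[512-52.5,-3.4-3.4,33.7],[512+52.5,-3.4+3.4,33.7]])
for u,v in proj(d,W):cv2.drawMarker(b,(int((u-200)*8),int((v-160)*8)),(0,0,255),0,14,1)
cv2.imwrite('pics/d1.png',b)
E
```

```text
eef_pos: [513.0, 0.3, 76.8]
tool_rot: [3.141, 0.0, 1.638]
force: [0.9, -0.5, 2.0]
eef_pos: [512.7, -1.5, 76.8]
tool_rot: [-3.141, -0.0, 1.638]
force: [-0.3, 0.1, 0.7]
clock: 26.3
eef_pos: [514.3, -1.3, 179.0]
tool_rot: [3.137, -0.0, 1.639]
force: [-0.5, -0.2, -0.3]
```

View pics/d1.png

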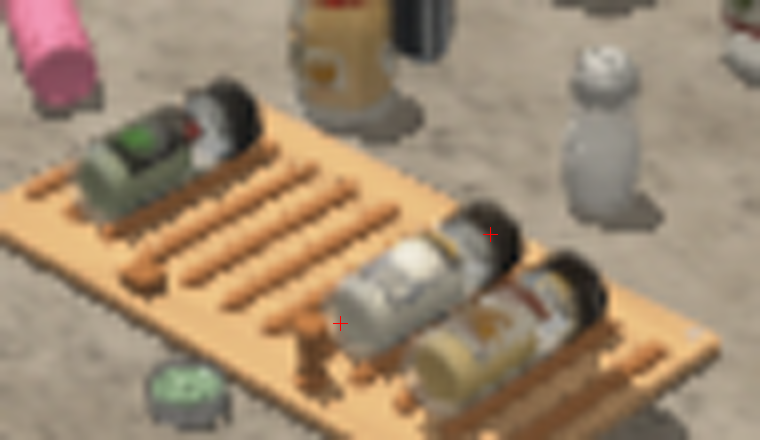

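The jar lies square in the hollow in line with the round peg: foot about (345,325), peg (312,350). The arm is clear of everything, so I'm handing in.

```bash
python3 -m handwheel '[[[0,0,0],[0,0,0],1],[[0,0,0],[0,0,0],1],[[0,0,0],[0,0,0],1]]'|head -1; python3 -c "
from cell import ctrl
print(ctrl.finish_job())"
```

```text
clock: 26.6
the job is handed in; nothing more can be done
None
```

I rolled the jar over both ribs with closed fingertips (measured force about 8 N at most) into the round peg's hollow and handed the job in at 26.6 s; the last picture shows it there, square to the rack, but no verdict came back.

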